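Park the trailer coupler on the bench tow ball and latch it

TASK

Pick up the trailer coupler from its wooden block, lower its socket onto the tow ball that is bolted to the bench and push the head down until it is fully home, level, with its foot on the bench; only then press the latch lever all the way down. Push just firmly enough, never ramming the socket or forcing the lever, and leave the spanner, the spray can and the tray where they are; let go of the coupler at the end.

Things in the scene. Friction and masses are not known exactly. Their poses are not given: they have to be found in the camera images.
- ball (a point): Centre of the bright steel tow ball, 50 mm across, 75 mm above the bench, on a 21 mm neck rising from a 44 mm collar (top 24 mm above the bench) and a dark 120 x 120 x 10 mm plate fixed to the bench. x and y run along the plate's sides.
- socket (a point): Centre of the socket in the head of the bare aluminium coupler; coincides with the ball's centre when fully home. x from drawbar tail to nose, z up, level while the coupler stands. The coupler weighs 0.6 to 0.85 kg; its centre of mass is about 125 mm behind this point. It starts with its head on a wooden block 53 mm high and its foot on the bench. On the ball it may point in any direction.
- head_rim (a point): Centre of the head's lower rim, 22 mm below the socket centre. The head is an upright sleeve, 63 mm across outside, 53 mm inside (1.5 mm play all round the ball), open below, with a slot at its rear for the latch tongue. Its flat inner roof is 25 mm above the socket centre, its outer top (flat, 36 mm across) 41 mm. Axes as socket.
- head_top (a point): Middle of the flat top of the head, 41 mm above the socket centre, right over the ball: the place to push. Two sprung shoes inside the sleeve (left and right) grip the ball over the last 14 mm before home: the coupler's weight does not carry it down; the head stops high and must be pushed down with some 8 to 20 N until its roof meets the ball and it goes no further. Axes as socket.
- foot (a point): Middle of the underside of the drawbar's foot, 225 mm behind and 75 mm below the socket centre: a plate 30 x 100 x 8 mm (x, y, z) under a 22 mm round leg. It stands on the bench when the coupler is home on the ball, and also at the start, so the coupler is level in both. Axes as socket.
- drawbar_grip (a point): Middle of the drawbar's flanks, 175 mm behind and 12 mm above the socket centre: the place to grip, 40 mm wide along y. The drawbar is a channel 34 mm high from 28 to 236 mm behind the socket centre, its top 17 mm above this point. Axes as socket.
- latch (a joint): Angle of the latch lever on top of the coupler, rad: 0 raised (open), 0.8 fully down on its stop (shut, pointing back along the drawbar). Stiff: it stays where left; it needs about 0.8 N m, 10 to 14 N on its pad. Its tongue swings in under the ball as the lever goes down: if the coupler sits well short of home it jams on the ball; with the lever down the socket cannot go on the ball.
- latch_pin (a point): Centre of the lever's cross pin (along y), 42 mm behind and 36 mm above the socket centre. Axes as socket.
- latch_pad (a point): Middle of the upper face of the press pad at the lever's end, 69 mm from the pin and 6 mm above the line through it: 22 mm long, 34 mm wide (along the pin), 8 mm thick. When fully shut this point is 111 mm behind and 42 mm above the socket centre; raised by up to 0.8 rad about the pin, its face looks up and forward.
- spanner_grip (a point): Bystander: steel spanner 170 mm long lying on the bench; the point is on its shank.
- spray_can: Bystander: grey spray can 54 mm across and 150 mm high; origin at the centre of its underside.
- bolt_tray: Bystander: low open grey tray 100 x 130 x 35 mm; origin at the centre of its underside.
There are look-alikes about, which are no part of the job. Of the things like the part that bears ball, leave any that is white; of the rest the smaller one is meant.

How it is judged:
By the outcome, as a careful person would: the job done as asked, in the order asked, and still so for the second after the job is handed in, with the robot touching nothing.
It also fails if it takes over 69 s, if anything falls off the work surface, if the arm or the gripper's body presses on something with over 40 N, if the wrist force passes 120 N, or if a joint passes its speed limit or range.

ROBOT

A 7-joint arm with a two-finger parallel gripper is mounted at the origin on the work surface. World frame = base frame: x ahead of the robot, y to its left, z up, the work surface at z = 0. Lengths are in mm, angles in rad, forces in N, time in s.
With the tool pointing down it reaches from about 400 to 925 mm from the base axis. Payload 5.6 kg.
Tool frame: the origin (TCP) lies at the very end of the fingers, on their centre line; the grasp point (between the pads) lies 19 mm behind it (tcp_to_grasp is the x of the grasp point in the tool frame, in mm); x points along the fingers, y is the direction in which the jaws open and shut, and the axes are right-handed (so a half turn about x gives the same grasp; the last joint's range is limited). The gripper opens to 85 mm and grips with 20 to 120 N. Pads are 22 mm wide; open, the fingers measure 114 mm over their backs; the gripper's body (76 mm by 85 mm) begins 54 mm behind the grasp point. The pads swing forward as they close: fully open they stand 13 mm farther back than shut.
Start: joints at [-1.378, 0.468, -0.012, 1.603, 0.006, 1.071, -0.056], TCP at [151.894, 632.01, 231.29] pointing down, gripper open.
Joint ranges: [-2.53, 2.53], [-0.31, 2.02], [-1.57, 1.55], [0.28, 2.44], [-1.29, 4.43], [0.15, 1.84], [-2.92, 2.92]. Speed limits (rad/s): [2.57, 2.57, 3.14, 3.14, 3.14, 3.14, 3.14].

INTERFACE

Orientations are given as a rotation vector (axis times angle).
In Python, from station import * gives the robot as it stands.
- The arm moves only by the tool step_arm, never from a script. Its argument "rows" is a list of rows, each a list of 5 numbers: the shift along the world's x, y, z in mm, then the turn about the world's z in degrees, then the opening, from -1 (shut) to 1 (fully open). A call has 1 to 20 rows; each row shifts and turns the commanded pose from where the row before left it; what a row does not reach is not made up. A row lasts 1/8 s, in which the tool goes at most 62.5 mm and 10.7 degrees, less where a joint would pass 70% of its speed; a pose out of reach is approached as far as the arm can. A call with a gripper value outside its range is refused whole. The fingers move at their own pace and stop on an object; "force" is the grip in N (left out, the last holds). Time passes only in rows, so rows that do not move let the fingers close. It gives the time, the measured TCP pose, the force and the opening at its end, in the units of the state.
- get_state(): the state, without advancing time (a new reading comes with each control period).
- camera(name): name is "side" or "top" or "wrist"; returns (picture, depth): 400x640x3 uint8, red, green, blue; 400x640 float32, mm along the optical axis (not along the pixel's ray), 0 where there is no reading.
- camera_info(name): a dict with "camera_matrix" (3x3 intrinsics, pixels), "R" (3x3) and "t" (3): a world point X has camera coordinates R X + t. Camera axes: x right, y down, z forward; pixel columns grow to the right and rows downward; lengths in mm; the calibration is good to about 2 mm. A picture is of the moment at which its call begins: read the wrist's pose just before it. camera_info takes no time and is no camera call; for the wrist camera it gives the pose at the moment of the call.
- finish_job(): hands the job in, once; it reports no verdict.
The state is a dict: "t": time; "joint_pos": joint angles; "dq": joint speeds; "joint_torque": joint torques, N m; "position": TCP position; "ee_rot": TCP orientation; "wrist_force": force on the tool from outside, world axes, zero at the start; "wrist_torque": the same for the moment, N m; "gripper_width": opening from 0.0 (shut) to 1.0 (fully open).
Only numpy, scipy, OpenCV 4.12 (cv2) and the standard library are available. Lean on these libraries where they do the work, as an engineer would, in place of code of your own. Each camera call takes 0.05 s, during which the arm holds its last target. There are 200 camera calls.

## Working session

There is one attempt and no reset: what is moved stays moved. The work goes in short steps, Python scripts to look and compute and a tool call to move; the robot and the scene stay as the last step left them, time stands still between calls to the robot, and variables do not carry over. Pictures are saved under pics/ and viewed, about 8 in all and at most 12, crops included, and the job is handed in when it is done.

Besides the shell and the picture viewer there is one more tool, called by a JSON object that holds its "fn" and its "kwargs", one argument or row to a line. step_arm: Moves the arm, as the interface text tells. Its arguments: {"type":"object","properties":{"rows":{"type":"array"},"force":{"type":"number"}},"required":["rows"]}

```bash
mkdir -p pics; ls; cat > h.py <<'E'
from station import *
import numpy as np, cv2
def grab(n):
    i=camera_info(n); p,d=camera(n); return p,d,i
def cloud(d,i):
    K=np.array(i["camera_matrix"]);R=np.array(i["R"]);t=np.array(i["t"])
    v,u=np.indices(d.shape)
    c=np.stack([(u-K[0,2])/K[0,0]*d,(v-K[1,2])/K[1,1]*d,d],-1)
    return (c-t)@R
def save(n,p): cv2.imwrite("pics/"+n,p[...,::-1])
E
python3 - <<'E'
from h import *
print(get_state())
ps=[]
for n in("top","side"):
    p,d,i=grab(n); np.savez(n,p=p,d=d,c=cloud(d,i)); ps.append(p); print(n,i)
save("a.png",cv2.resize(np.vstack(ps),None,fx=.75,fy=.75)) 
E
```

```text
pics
{'t': 0.0, 'joint_pos': array([-1.37798321,  0.46839158, -0.01159917,  1.60364537,  0.00601411,
        1.07136958, -0.05632977]), 'dq': array([-0.00065762, -0.0004707 ,  0.0004337 , -0.00043523,  0.00050967,
        0.00138021,  0.00138953]), 'joint_torque': array([ 3.88353055e-05, -5.32377362e+01,  2.12879770e-02, -2.51311719e+01,
        1.13280164e-02,  7.61419942e-03, -1.14141469e-05]), 'position': array([151.80365223, 631.44858174, 230.31996916]), 'ee_rot': array([ 0.18380287,  1.56292161, -0.18660145]), 'wrist_force': array([ 0.39941988,  0.73390189, -0.00270912]), 'wrist_torque': array([-0.00806776,  0.0210379 ,  0.07198607]), 'gripper_width': 0.9978488364942713}
top {'camera_matrix': array([[360.89086415,   0.        , 317.85451491],
       [  0.        , 360.89086415, 193.98673192],
       [  0.        ,   0.        ,   1.        ]]), 'R': array([[-0.018     , -0.99976121,  0.01239019],
       [-0.99548643,  0.01676538, -0.0934114 ],
       [ 0.09318136, -0.01401567, -0.9955505 ]]), 't': array([  25.98928076,  584.84340959, 1034.11786037])}
side {'camera_matrix': array([[512.30868449,   0.        , 320.85055921],
       [  0.        , 512.30868449, 190.99140859],
       [  0.        ,   0.        ,   1.        ]]), 'R': array([[ 0.93792028, -0.34670175,  0.01017111],
       [-0.23741509, -0.6630966 , -0.70988518],
       [ 0.25286286,  0.66340093, -0.70424397]]), 't': array([-508.00748341,  215.62428224, 1360.55778116])}
```

View pics/a.png

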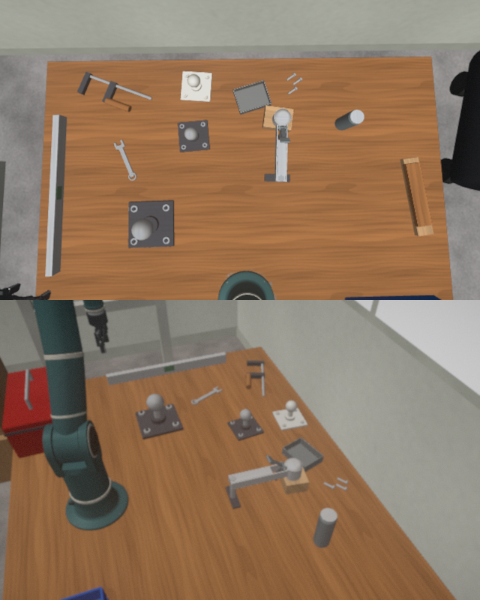

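Candidates for the ball mount in the top view (resized pixels): a white plate at (196,86), which is excluded; a small dark plate at (193,135); and a large dark plate at (150,223). The small dark one is the target. The coupler has its head at (282,118) and its foot at (277,178). Next I measure both.

```bash
python3 - <<'E'
from h import *
z=np.load("top.npz");p,d,c=z["p"],z["d"],z["c"]
def reg(u0,u1,v0,v1): return p[v0:v1,u0:u1],c[v0:v1,u0:u1]
# dark plate
pp,cc=reg(230,288,152,210)
m=(pp.max(-1)<95)&(cc[...,2]<25)&(cc[...,2]>3)
r=cv2.minAreaRect(cc[m][:,:2].astype(np.float32)); print("plate",r,np.median(cc[m][:,2]))
q=cc[(cc[...,2]>80)]; print("ball top",q[:,2].max(), q.mean(0),len(q))
from scipy.optimize import least_squares
f=least_squares(lambda s:np.hypot(np.linalg.norm(q-s,axis=1),0)-25,[q[:,0].mean(),q[:,1].mean(),75],loss="soft_l1"); print("ball",f.x,abs(f.fun).mean())
# coupler
pp,cc=reg(345,400,135,245)
Z=cc[...,2]
for lo,hi in((3,14),(45,58),(70,86),(86,96),(96,110),(110,125),(125,170)):
    k=(Z>lo)&(Z<hi); print(lo,hi,k.sum(),cc[k].mean(0).round(1),cv2.minAreaRect(cc[k][:,:2].astype(np.float32)))
k=(Z>90)&(Z<110)
big=cv2.resize(np.hstack([p[130:250,340:410],p[130:250,225:295]]),None,fx=4,fy=4,interpolation=2)
s=np.load("side.npz")["p"]
save("b.png",np.hstack([big[:480],cv2.resize(s[190:290,290:430],None,fx=1.6,fy=4.8)][:1]))
E
```

```text
plate ((629.337646484375, 194.0298309326172), (116.59658813476562, 116.81077575683594), 4.621213912963867) 9.020413125990085
ball top 1083.8255779255862 [619.04501764 181.94963364 164.06745062] 246
ball [631.47580474 195.7753331   74.18802461] 74.74438135503469
3 14 326 [ 531.7 -129.4    6.1] ((600.5541381835938, -148.6215057373047), (164.28880310058594, 330.99517822265625), 88.56187438964844)
45 58 545 [ 694.6 -125.4   52. ] ((676.0682983398438, -137.2253875732422), (109.97307586669922, 114.90532684326172), 81.62085723876953)
70 86 93 [ 584.1 -122.9   78.4] ((573.0552978515625, -129.88792419433594), (31.82242774963379, 245.41001892089844), 89.87157440185547)
86 96 52 [ 595.2 -123.4   91.4] ((575.9002685546875, -136.4356689453125), (45.09003829956055, 245.55776977539062), 89.71946716308594)
96 110 992 [ 548.1 -137.2  103.7] ((581.2785034179688, -144.69308471679688), (61.46363067626953, 267.3211669921875), 89.58336639404297)
110 125 357 [ 674.2 -144.4  114.8] ((585.7277221679688, -154.56494140625), (249.62413024902344, 55.057037353515625), 5.743432998657227)
125 170 156 [ 601.2 -141.1  152.5] ((607.5624389648438, -141.3676300048828), (32.768489837646484, 50.688838958740234), 87.49234008789062)
```

View pics/b.png

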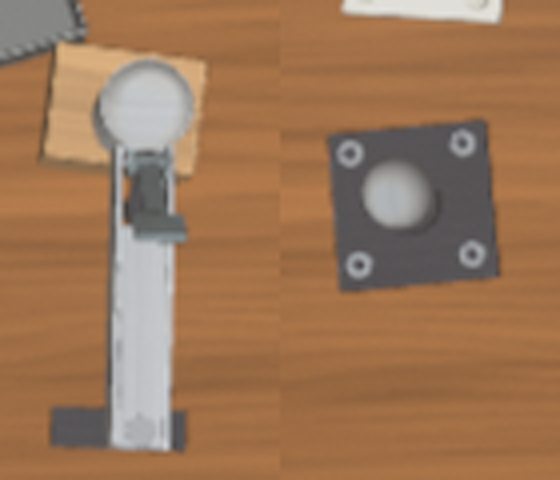

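The coupler's nose points along +x. Its head is on the block, the lever is raised, and the small dark plate carries the ball. Now I refine the fits.

```bash
cat >> h.py <<'E'
def circ(c,win,zlo,zhi):
    m=(c[...,0]>win[0])&(c[...,0]<win[1])&(c[...,1]>win[2])&(c[...,1]<win[3])&(c[...,2]>zlo)&(c[...,2]<zhi); return c[m]
def bar(c,win,zt):
    # drawbar top-plane points: centre line from midpoints of slices along x
    q=circ(c,win,zt-5,zt+5); xs=np.arange(win[0],win[1],6.);P=[]
    for x in xs:
        s=q[abs(q[:,0]-x)<4]
        if len(s)>8: P.append((x,(np.percentile(s[:,1],3)+np.percentile(s[:,1],97))/2,s[:,1].max()-s[:,1].min(),np.median(s[:,2])))
    P=np.array(P);k=np.polyfit(P[:,0],P[:,1],1);return k,P
def ballfit(c,win,zlo=78,r=25):
    from scipy.optimize import least_squares
    q=circ(c,win,zlo,zlo+30)
    f=least_squares(lambda s:np.linalg.norm(q-s,axis=1)-r,[*np.median(q[:,:2],0),75],loss="soft_l1"); return f.x,abs(f.fun).mean(),len(q)
E
python3 - <<'E'
from h import *
for n in("top","side"):
    c=np.load(n+".npz")["c"]
    print(n,"ball",ballfit(c,(590,680,150,240)))
    k,P=bar(c,(440,580,-200,-90),104)
    print("bar",k,np.degrees(np.arctan(k[0])),"y@500",np.polyval(k,500)); print(P[::5].round(1))
    h=circ(c,(620,740,-200,-100),112,120); print("head top",h.mean(0),np.median(h,0),cv2.minEnclosingCircle(h[:,:2].astype(np.float32)),len(h))
    f=circ(c,(400,480,-230,-70),5,11); print("foot",cv2.minAreaRect(f[:,:2].astype(np.float32)))
    b=circ(c,(420,640,-200,-90),101,107); print("bar x",np.percentile(b[:,0],[0,1,99,100]))
    pl=circ(c,(550,710,110,270),6,14); pl=pl[abs(pl[:,2]-10)<3]; print("plate",cv2.minAreaRect(pl[:,:2].astype(np.float32)))
E
```

```text
top ball (array([631.50953647, 195.86322916,  73.86593252]), np.float64(1.0154575183504762), 234)
bar [-5.24763984e-02 -1.09653695e+02] -3.0039208056323687 y@500 -135.8918940907507
[[ 446.  -136.5   30.2  103.4]
 [ 476.  -133.5   37.9  103. ]
 [ 506.  -137.2   38.2  104. ]
 [ 536.  -138.4   38.5  103.3]
 [ 566.  -139.1   39.3  103.9]]
head top [ 675.29686586 -145.36777876  115.13558442] [ 678.28211043 -145.01201895  114.87713153] ((669.9421997070312, -145.16519165039062), 40.114013671875) 306
foot ((445.5182189941406, -132.07241821289062), (98.4806137084961, 55.55958938598633), 86.37823486328125)
bar x [447.65821    448.11656151 627.34538606 639.10927825]
plate ((630.9884033203125, 195.70274353027344), (120.0019302368164, 119.82577514648438), 4.505685329437256)
side ball (array([633.28720578, 196.1103255 ,  75.68671962]), np.float64(2.0182223526591496), 158)
bar [-5.43607606e-02 -1.09329091e+02] -3.1115795639657766 y@500 -136.50947112037858
[[ 452.  -134.2   39.9  104.7]
 [ 482.  -134.6   41.1  105.4]
 [ 512.  -137.6   39.4  105. ]
 [ 542.  -138.3   43.1  105. ]
 [ 572.  -140.3   40.9  105. ]]
head top [ 678.39222297 -148.13548171  116.16410116] [ 681.21266849 -149.19624489  116.22020606] ((672.5267944335938, -147.28363037109375), 39.77821731567383) 267
foot ((438.88665771484375, -151.31875610351562), (75.90367126464844, 156.22059631347656), 0.9174246191978455)
bar x [449.49003909 451.59347068 633.48617122 638.53373857]
plate ((632.94482421875, 187.6383056640625), (156.7115020751953, 139.03634643554688), 83.64645385742188)
```

```bash
cat >> h.py <<'E'
from scipy.spatial.transform import Rotation as Ro
def pose():
    s=get_state();R=Ro.from_rotvec(s["ee_rot"]).as_matrix();a=np.degrees(np.arctan2(R[1,1],R[0,1]))
    print("t",round(s["t"],2),"tcp",s["position"].round(1),"x",R[:,0].round(3),"jaw yaw",a.round(2),"F",s["wrist_force"].round(1),"w",round(s["gripper_width"],3),"q",s["joint_pos"].round(2)); return s
E
python3 - <<'E'
from h import *
pose()
for n in("top","side"):
    c=np.load(n+".npz")["c"]; h=circ(c,(655,740,-190,-100),111,120)
    print(cv2.minEnclosingCircle(h[:,:2].astype(np.float32)),h.mean(0),cv2.fitEllipse(cv2.convexHull(h[:,:2].astype(np.float32))))
    h=circ(c,(650,740,-190,-100),85,113); print("ring",np.percentile(h[:,0],[1,99]),np.percentile(h[:,1],[1,99]))
    for nm,w,zz in(("can",(550,750,-330,-200),(100,160)),("tray",(680,800,-150,0),(10,45))):
        q=circ(c,w,*zz); print(nm,q.mean(0) if len(q) else 0)
E
```

```text
t 0.1 tcp [151.8 631.5 230.4] x [-0.    -0.002 -1.   ] jaw yaw 76.48 F [0.8 0.6 1.1] w 1.0 q [-1.38  0.47 -0.01  1.6   0.01  1.07 -0.06]
((683.0262451171875, -144.87216186523438), 28.051753997802734) [ 682.32978207 -145.02899568  114.5652319 ] ((682.803466796875, -144.7949981689453), (53.39303970336914, 54.83552551269531), 124.94213104248047)
ring [650.17216603 714.42791349] [-176.02090474 -114.63147081]
can 0
tray [741.97630915 -73.04279881  26.64720954]
((683.999267578125, -147.7350311279297), 29.29895782470703) [ 683.64454551 -148.65703006  115.85859161] ((684.5103149414062, -147.10643005371094), (55.235260009765625, 57.04240417480469), 170.3336639404297)
ring [650.6663391  715.26979388] [-178.0707053  -121.34679681]
can 0
tray [752.69288311 -66.48504762  25.28095011]
```

{"fn": "step_arm", "kwargs": {
  "rows": [
    [43.5,-29,0,0,1],
    [43.5,-29,0,0,1],
    [43.5,-29,0,0,1],
    [43.5,-29,0,0,1],
    [43.5,-29,0,0,1],
    [43.5,-29,0,0,1],
    [43.5,-29,0,0,1],
    [43.5,-29,0,0,1],
    [1,-44.7,0,0.9,1],
    [1,-44.7,0,0.9,1],
    [1,-44.7,0,0.9,1],
    [1,-44.7,0,0.9,1],
    [1,-44.7,0,0.9,1],
    [1,-44.7,0,0.9,1],
    [1,-44.7,0,0.9,1],
    [1,-44.7,0,0.9,1],
    [1,-44.7,0,0.9,1],
    [1,-44.7,0,0.8,1],
    [0,-44.7,0,0.8,1],
    [0,-44.7,0,0.7,1]
  ]
}}

```text
t: 2.6
position: [509.6, -137.7, 231.1]
ee_rot: [0.042, 1.571, -0.042]
wrist_force: [-0.1, 0.3, 0.3]
gripper_width: 1.003
```

```bash
python3 - <<'E'
from h import *
pose(); p,d,i=grab("wrist"); c=cloud(d,i); np.savez("wrist",p=p,d=d,c=c); pose()
save("c.png",p)
k,P=bar(c,(440,580,-200,-90),104); print(k,np.degrees(np.arctan(k[0])),np.polyval(k,511)); print(P.round(1))
E
```

```text
t 2.6 tcp [ 509.6 -137.7  231.1] x [-0.  0. -1.] jaw yaw 86.92 F [-0.1  0.3  0.3] w 1.003 q [-0.07  0.26  0.33  1.92 -0.1   0.98  1.81]
t 2.65 tcp [ 508.8 -144.9  231.4] x [ 0.    -0.004 -1.   ] jaw yaw 86.49 F [-0.4 -5.8  0.4] w 0.995 q [-0.07  0.26  0.33  1.92 -0.1   0.98  1.82]
[-3.57010860e-02 -1.17789188e+02] -2.0446531650568844 -136.0324427899286
[[ 446.  -142.    20.3  102.2]
 [ 452.  -132.9   39.5  103.8]
 [ 458.  -132.8   39.7  105.2]
 [ 464.  -132.8   39.5  105.1]
 [ 470.  -133.1   39.5  103.7]
 [ 476.  -133.5   39.8  103.4]
 [ 482.  -134.1   40.   103.4]
 [ 488.  -134.5   39.6  103.4]
 [ 494.  -134.8   39.8  103.4]
 [ 500.  -134.8   39.8  103.5]
 [ 506.  -135.    39.5  103.5]
 [ 512.  -135.7   39.9  103.4]
 [ 518.  -136.    39.3  103.5]
 [ 524.  -136.3   39.6  103.5]
 [ 530.  -136.7   39.9  103.4]
 [ 536.  -136.9   40.1  103.4]
 [ 542.  -137.3   40.1  103.4]
 [ 548.  -137.6   38.9  103.4]
 [ 554.  -137.9   39.2  103.4]
 [ 560.  -138.2   39.4  103.4]
 [ 566.  -138.6   39.6  103.4]
 [ 572.  -138.8   39.8  103.5]
 [ 578.  -139.1   40.1  103.5]]
```

View pics/c.png

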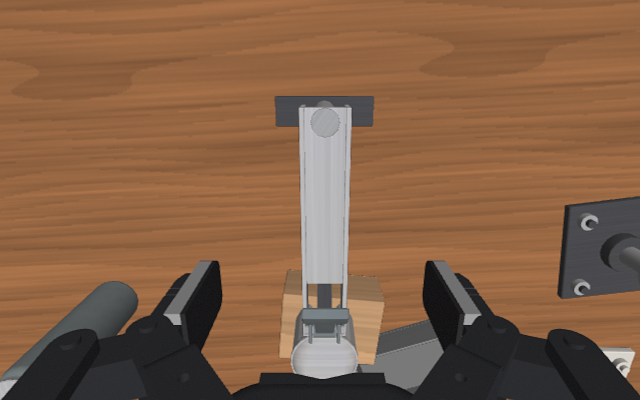

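The wrist view shows the drawbar centred between the open fingers, the can well clear, and the ball plate off to the right. Once the arm settles I measure again.

{"fn": "step_arm", "kwargs": {
  "rows": [
    [0,0,0,0,1],
    [0,0,0,0,1],
    [0,0,0,0,1]
  ]
}}

```text
t: 3.02
position: [510.0, -134.9, 231.2]
ee_rot: [0.041, 1.571, -0.04]
wrist_force: [-1.7, 0.4, -0.4]
gripper_width: 1.0
```

```bash
python3 - <<'E'
from h import *
pose(); p,d,i=grab("wrist"); c=cloud(d,i); pose()
k,P=bar(c,(460,580,-200,-90),104); print(k,np.degrees(np.arctan(k[0])),np.polyval(k,511)); print(P[::4].round(1))
b=circ(c,(420,640,-200,-90),101,107); print("bar x",np.percentile(b[:,0],[0,1,99,100]))
E
```

```text
t 3.02 tcp [ 510.  -134.9  231.2] x [-0.     0.001 -1.   ] jaw yaw 87.02 F [-1.7  0.4 -0.4] w 1.0 q [-0.08  0.26  0.32  1.92 -0.1   0.98  1.81]
t 3.08 tcp [ 510.  -135.1  231.2] x [-0.  0. -1.] jaw yaw 87.01 F [ 0.3 -0.2 -0.2] w 1.003 q [-0.08  0.26  0.32  1.92 -0.1   0.98  1.81]
[-5.49494051e-02 -1.07506386e+02] -3.1452059608666447 -135.5855315684956
[[ 460.  -133.    39.   105.3]
 [ 484.  -133.9   40.   103.5]
 [ 508.  -135.4   39.5  103.5]
 [ 532.  -136.7   39.1  103.4]
 [ 556.  -138.    40.1  103.4]]
bar x [449.20648071 451.04015065 616.36611313 628.02231993]
```

{"fn": "step_arm", "kwargs": {
  "rows": [
    [0,-0.5,-30,0,1],
    [0,0,-40,0,1],
    [0,0,-40,0,1],
    [0,0,-30,0,1],
    [0,0,-15,0,1],
    [0,0,-8,0,1],
    [0,0,0,0,1],
    [0,0,0,0,0],
    [0,0,0,0,-1],
    [0,0,0,0,-1],
    [0,0,0,0,-1],
    [0,0,0,0,-1],
    [0,0,0,0,-1]
  ],
  "force": 100
}}

```text
t: 4.7
position: [510.6, -136.8, 69.3]
ee_rot: [0.043, 1.569, -0.042]
wrist_force: [-0.9, 0.8, 4.9]
gripper_width: 0.455
```

```bash
python3 - <<'E'
from h import *
pose()
E
```

```text
t 4.7 tcp [ 510.6 -136.8   69.3] x [ 0.002  0.    -1.   ] jaw yaw 86.91 F [-0.9  0.8  4.9] w 0.455 q [-0.01  0.5   0.26  2.03 -0.21  0.63  1.91]
```

{"fn": "step_arm", "kwargs": {
  "rows": [
    [0,0,5,0,-1],
    [0,0,15,0,-1],
    [0,0,20,0,-1],
    [0,0,20,0,-1],
    [0,0,15,0,-1],
    [0,0,5,0,-1],
    [0,0,0,0,-1]
  ]
}}

```text
t: 5.58
position: [509.7, -136.8, 148.3]
ee_rot: [0.043, 1.57, -0.043]
wrist_force: [0.3, -0.1, -6.7]
gripper_width: 0.45
```

{"fn": "step_arm", "kwargs": {
  "rows": [
    [-1.5,8,0,0,-1],
    [-3,20,0,0,-1],
    [-4,28,0,0,-1],
    [-5,33,0,0,-1],
    [-5,33,0,0,-1],
    [-5,33,0,0,-1],
    [-5,33,0,0,-1],
    [-5,33,0,0,-1],
    [-5,33,0,0,-1],
    [-5,33,0,0,-1],
    [-4,26,0,0,-1],
    [-3,18,0,0,-1],
    [-1,10,0,0,-1],
    [0,0,0,0,-1],
    [0,0,0,0,-1],
    [0,0,0,0,-1]
  ]
}}

```text
t: 7.58
position: [458.6, 203.1, 148.3]
ee_rot: [0.044, 1.57, -0.044]
wrist_force: [-0.1, 0.2, -6.3]
gripper_width: 0.456
```

```bash
cat > m.py <<'E'
from h import *
import sys
pose(); out=[]
for n in("top","side"):
    p,d,i=grab(n); c=cloud(d,i); np.savez(n+"2",p=p,d=d,c=c); out.append(p)
    zt=float(sys.argv[1]); x0,y0=632,196
    h=circ(c,(x0-25,x0+60,y0-50,y0+60),zt-6,zt+6)
    print(n,cv2.minEnclosingCircle(h[:,:2].astype(np.float32)),h.mean(0),len(h))
    ft=circ(c,(x0-14,x0+14,y0-14,y0+14),zt-9,zt+12)
    if len(ft)>20:
        A=np.c_[ft[:,:2]-[x0,y0],np.ones(len(ft))];k=np.linalg.lstsq(A,ft[:,2],rcond=None)[0];print("top plane",k.round(3))
pose()
if len(sys.argv)>2:
    save(sys.argv[2],np.vstack([cv2.resize(out[0][120:320,180:380],None,fx=2,fy=2),cv2.resize(out[1][80:230,260:460],None,fx=2,fy=2)])[:600])
E
python3 m.py 196 d.png
```

```text
t 7.58 tcp [458.6 203.1 148.3] x [ 0. -0. -1.] jaw yaw 86.78 F [-0.1  0.2 -6.3] w 0.456 q [-0.64  0.33  0.18  2.04 -0.08  0.78  1.11]
top ((629.6708374023438, 192.1898651123047), 26.904489517211914) [631.0555384  192.75739653 192.73940175] 287
top plane [-1.00000e-03 -6.00000e-03  1.93154e+02]
side ((634.3046875, 189.62969970703125), 28.863548278808594) [632.17194391 188.8234227  194.34140117] 157
top plane [-2.0000e-03 -4.0000e-03  1.9514e+02]
t 7.67 tcp [458.6 203.4 148.3] x [ 0. -0. -1.] jaw yaw 86.81 F [-0.1 -0.  -7.5] w 0.452 q [-0.64  0.33  0.18  2.04 -0.08  0.78  1.11]
```

View pics/d.png

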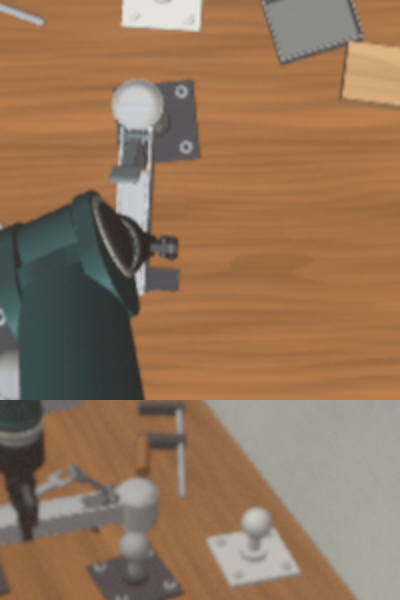

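The coupler hangs level, almost over the ball. I fit the sleeve as a vertical cylinder in the same camera as the ball, so calibration errors cancel.

```bash
cat > cyl.py <<'E'
from h import *
from scipy.optimize import least_squares
def cyl(c,x0,y0,zb,r=31.5):
    # side wall of sleeve: z from rim zb to zb+40
    q=circ(c,(x0-22,x0+45,y0-45,y0+45),zb+3,zb+38)
    f=least_squares(lambda s:np.hypot(q[:,0]-s[0],q[:,1]-s[1])-r,[x0,y0],loss="soft_l1",f_scale=1.); return f.x.round(2),abs(f.fun).mean().round(2),len(q)
def sil(p,d,i,X,r,z):
    pass
if __name__=="__main__":
    a=np.load("side.npz")["c"];b=np.load("side2.npz")["c"]
    print(cyl(a,683.5,-146,53),cyl(b,632,194,132))
    for zl in(78,82,86): print(ballfit(a,(590,680,150,240),zl),ballfit(b,(590,680,150,240),zl) )
    t=np.load("top.npz")["c"];t2=np.load("top2.npz")["c"]
    for c,x,y,zt in((t,683.5,-146,116),(t2,632,194,195),(a,683.5,-146,116),(b,632,194,195)):
        q=circ(c,(x-22,x+45,y-45,y+45),zt-12,zt+5); print(len(q),np.percentile(q[:,:2],[1,50,99],axis=0).round(1).tolist())
        g=least_squares(lambda s:np.clip(np.hypot(q[:,0]-s[0],q[:,1]-s[1])-18,0,None)*(0.82)+q[:,2]-s[2] ,[x,y,zt],loss="soft_l1");print(g.x.round(1),abs(g.fun).mean())
E
python3 cyl.py
```

```text
(array([ 687.61, -145.82]), np.float64(3.48), 177) (array([634.02, 194.55]), np.float64(1.67), 148)
(array([633.28720578, 196.1103255 ,  75.68671962]), np.float64(2.0182223526591496), 158) (array([633.7208054 , 197.09456474,  76.4090542 ]), np.float64(2.0449737050128065), 147)
(array([633.13668529, 195.89633856,  75.69613413]), np.float64(2.0111872334815333), 138) (array([633.79301022, 196.58099122,  76.25187494]), np.float64(2.0803557894170472), 132)
(array([632.89463707, 194.91431244,  75.7411486 ]), np.float64(1.9454931859388547), 117) (array([633.53650245, 195.60239911,  76.0789821 ]), np.float64(2.0673311537132797), 111)
346 [[662.0, -175.5], [683.8, -143.9], [711.1, -115.9]]
[ 683.1 -145.9  116.3] 1.5742472746055092
404 [[610.4, 164.6], [632.3, 191.0], [659.3, 219.7]]
[631.9 192.8 193.9] 1.4444729856985
310 [[662.3, -176.5], [684.3, -154.8], [714.0, -121.2]]
[ 686.4 -145.2  118.1] 2.0839532538679952
208 [[611.0, 160.4], [632.8, 182.8], [660.7, 214.8]]
[633.1 192.8 196. ] 2.2539654048695628
```

Both cameras agree the head sits about 2.5 mm too low in y. I shift it +2.5 and come down to just above the ball.

{"fn": "step_arm", "kwargs": {
  "rows": [
    [0,2.5,0,0,-1],
    [0,0,-10,0,-1],
    [0,0,-10,0,-1],
    [0,0,-6,0,-1],
    [0,0,0,0,-1],
    [0,0,0,0,-1]
  ]
}}

```text
t: 8.43
position: [458.6, 206.7, 122.4]
ee_rot: [0.043, 1.57, -0.043]
wrist_force: [-0.0, 0.0, -6.6]
gripper_width: 0.456
```

```bash
python3 m.py 169 e.png; python3 - <<'E'
from cyl import *
for n in("top2","side2"):
    c=np.load(n+".npz")["c"];x,y,zt=632,196,169
    q=circ(c,(x-22,x+45,y-45,y+45),zt-12,zt+5)
    g=least_squares(lambda s:np.clip(np.hypot(q[:,0]-s[0],q[:,1]-s[1])-18,0,None)*(0.82)+q[:,2]-s[2] ,[x,y,zt],loss="soft_l1");print(n,g.x.round(1),cyl(c,x,y,106))
E
```

```text
t 8.43 tcp [458.6 206.7 122.4] x [ 0.  0. -1.] jaw yaw 86.88 F [-0.   0.  -6.6] w 0.456 q [-0.63  0.37  0.17  2.06 -0.1   0.72  1.12]
top ((630.7285766601562, 196.7626190185547), 27.61716651916504) [631.04745722 197.03654533 166.44166056] 318
top plane [-4.20000e-02  2.00000e-03  1.67097e+02]
side ((633.2005615234375, 196.2840576171875), 30.00303840637207) [631.55950599 192.70686551 167.98149937] 170
top plane [-6.0000e-03  3.2000e-02  1.6916e+02]
t 8.53 tcp [458.7 206.7 122.6] x [ 0.001  0.    -1.   ] jaw yaw 86.88 F [ 0.7  0.2 -6.6] w 0.45 q [-0.63  0.37  0.17  2.06 -0.1   0.72  1.12]
top2 [631.3 196.9 168.2] (array([631.28, 196.66]), np.float64(0.19), 29)
side2 [633.6 198.1 170.2] (array([633.84, 198.27]), np.float64(1.89), 139)
```

View pics/e.png

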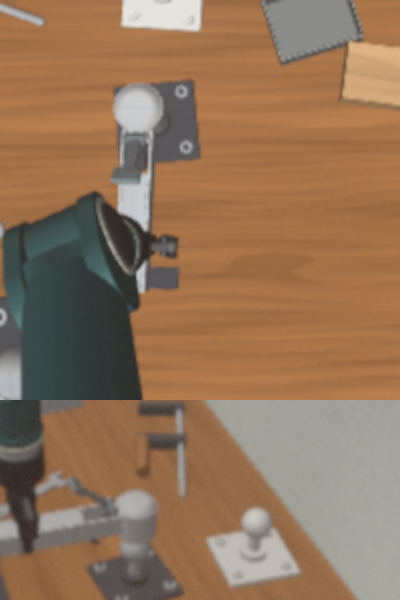

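{"fn": "step_arm", "kwargs": {
  "rows": [
    [0,-1.3,0,0,-1],
    [0,0,-4,0,-1],
    [0,0,-5,0,-1],
    [0,0,-5,0,-1],
    [0,0,0,0,-1]
  ]
}}

```text
t: 9.15
position: [458.0, 205.1, 107.7]
ee_rot: [0.042, 1.571, -0.043]
wrist_force: [-0.2, 1.3, -6.8]
gripper_width: 0.454
```

{"fn": "step_arm", "kwargs": {
  "rows": [
    [0,0,-3,0,-1],
    [0,0,-3,0,-1],
    [0,0,-3,0,-1],
    [0,0,0,0,-1],
    [0,0,0,0,-1]
  ]
}}

```text
t: 9.78
position: [458.5, 205.3, 99.3]
ee_rot: [0.043, 1.57, -0.043]
wrist_force: [-0.2, -1.0, -6.5]
gripper_width: 0.454
```

{"fn": "step_arm", "kwargs": {
  "rows": [
    [0,0,-3,0,-1],
    [0,0,-3,0,-1],
    [0,0,-3,0,-1],
    [0,0,0,0,-1],
    [0,0,0,0,-1]
  ]
}}

```text
t: 10.4
position: [458.5, 205.3, 90.3]
ee_rot: [0.043, 1.57, -0.043]
wrist_force: [0.6, 0.2, -7.8]
gripper_width: 0.455
```

{"fn": "step_arm", "kwargs": {
  "rows": [
    [0,0,-2,0,-1],
    [0,0,-2,0,-1],
    [0,0,0,0,-1],
    [0,0,0,0,-1]
  ]
}}

```text
t: 10.9
position: [458.4, 205.3, 86.3]
ee_rot: [0.043, 1.57, -0.043]
wrist_force: [-1.4, -0.7, -6.2]
gripper_width: 0.454
```

{"fn": "step_arm", "kwargs": {
  "rows": [
    [0,0,-2,0,-1],
    [0,0,-1,0,-1],
    [0,0,0,0,-1],
    [0,0,0,0,-1]
  ]
}}

```text
t: 11.4
position: [458.5, 205.5, 83.4]
ee_rot: [0.043, 1.57, -0.042]
wrist_force: [0.9, 1.8, -6.9]
gripper_width: 0.452
```

{"fn": "step_arm", "kwargs": {
  "rows": [
    [0,0,-2,0,-1],
    [0,0,-1,0,-1],
    [0,0,0,0,-1],
    [0,0,0,0,-1]
  ]
}}

```text
t: 11.9
position: [459.0, 205.6, 80.6]
ee_rot: [0.043, 1.569, -0.042]
wrist_force: [-0.0, 1.3, -2.6]
gripper_width: 0.456
```

The shoes have made contact: the wrist now carries only 2.6 N. I keep lowering gently until the foot nears the bench.

{"fn": "step_arm", "kwargs": {
  "rows": [
    [0,0,-2,0,-1],
    [0,0,-1,0,-1],
    [0,0,0,0,-1],
    [0,0,0,0,-1]
  ]
}}

```text
t: 12.4
position: [459.1, 205.6, 77.4]
ee_rot: [0.043, 1.569, -0.042]
wrist_force: [1.9, 3.0, -1.3]
gripper_width: 0.458
```

```bash
python3 m.py 127
```

```text
t 12.4 tcp [459.1 205.6  77.4] x [ 0.001  0.001 -1.   ] jaw yaw 86.91 F [ 1.9  3.  -1.3] w 0.458 q [-0.62  0.45  0.16  2.08 -0.12  0.62  1.14]
top ((631.6593017578125, 194.9188232421875), 28.8834171295166) [631.7540253  195.2284653  125.71688479] 315
top plane [ 4.80000e-02 -1.60000e-02  1.26766e+02]
side ((629.06787109375, 195.04432678222656), 33.24577331542969) [631.61879098 191.11288639 126.98196387] 181
top plane [4.80000e-02 2.40000e-02 1.29369e+02]
t 12.5 tcp [459.  205.6  77.5] x [ 0.001  0.001 -1.   ] jaw yaw 86.91 F [ 2.4  2.9 -1.2] w 0.454 q [-0.62  0.45  0.16  2.08 -0.12  0.62  1.14]
```

{"fn": "step_arm", "kwargs": {
  "rows": [
    [0,0,-2,0,-1],
    [0,0,-2,0,-1],
    [0,0,-1,0,-1],
    [0,0,0,0,-1],
    [0,0,0,0,-0.1],
    [0,0,0,0,0.2],
    [0,0,0,0,0.6],
    [0,0,0,0,1],
    [0,0,0,0,1],
    [0,0,0,0,1]
  ]
}}

```text
t: 13.75
position: [458.3, 205.2, 72.2]
ee_rot: [0.043, 1.571, -0.043]
wrist_force: [0.4, 0.5, 0.3]
gripper_width: 1.002
```

```bash
python3 m.py 128
```

```text
t 13.75 tcp [458.3 205.2  72.2] x [-0. -0. -1.] jaw yaw 86.87 F [0.4 0.5 0.3] w 1.002 q [-0.62  0.46  0.16  2.08 -0.12  0.61  1.14]
top ((630.5410766601562, 195.4636993408203), 27.442367553710938) [631.78346299 195.63329132 126.07737722] 296
top plane [ 4.30000e-02 -1.20000e-02  1.27175e+02]
side ((635.2310180664062, 194.36068725585938), 30.688987731933594) [632.45586106 191.77217319 127.45520671] 171
top plane [8.10000e-02 1.00000e-02 1.28845e+02]
t 13.85 tcp [458.3 205.3  72.3] x [-0. -0. -1.] jaw yaw 86.88 F [-0.7 -0.4 -0.5] w 1.0 q [-0.62  0.46  0.16  2.08 -0.12  0.61  1.14]
```

{"fn": "step_arm", "kwargs": {
  "rows": [
    [0,0,15,0,1],
    [0,0,35,0,1],
    [0,0,40,0,1],
    [0,0,35,0,1],
    [0,0,20,0,0],
    [15,-1,0,0,-1],
    [30,-2,0,0,-1],
    [38,-2,0,0,-1],
    [38,-2,0,0,-1],
    [30,-1.5,0,0,-1],
    [17,-0.5,0,0,-1],
    [5.5,0,-5,0,-1],
    [0,0,-25,0,-1],
    [0,0,-25,0,-1],
    [0,0,-15,0,-1],
    [0,0,-5,0,-1],
    [0,0,0,0,-1],
    [0,0,0,0,-1]
  ],
  "force": 40
}}

```text
t: 16.1
position: [632.5, 196.5, 143.3]
ee_rot: [0.043, 1.569, -0.042]
wrist_force: [-0.0, 0.1, 0.5]
gripper_width: -0.001
```

```bash
python3 - <<'E'
from h import *
pose(); p,d,i=grab("side"); save("f.png",cv2.resize(p[60:260,230:430],None,fx=3,fy=3))
E
```

```text
t 16.1 tcp [632.5 196.5 143.3] x [ 0.002  0.001 -1.   ] jaw yaw 86.88 F [-0.   0.1  0.5] w -0.001 q [-0.5   0.58  0.22  1.65 -0.15  0.92  1.28]
```

View pics/f.png

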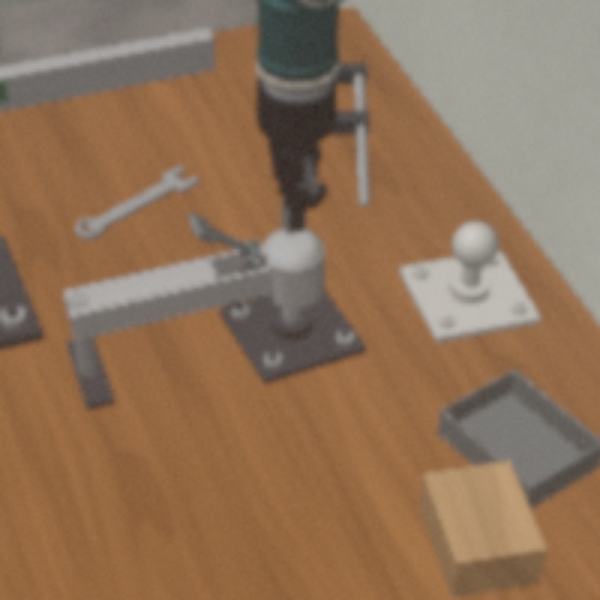

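The view shows shut fingers right over the head, the foot on the bench and the lever raised. Now I push gently.

{"fn": "step_arm", "kwargs": {
  "rows": [
    [0,0,-6,0,-1],
    [0,0,-5,0,-1],
    [0,0,-3,0,-1],
    [0,0,-2,0,-1],
    [0,0,-1,0,-1],
    [0,0,0,0,-1]
  ]
}}

```text
t: 16.9
position: [632.4, 196.5, 127.0]
ee_rot: [0.043, 1.569, -0.042]
wrist_force: [-2.4, -1.7, 8.5]
gripper_width: 0.002
```

{"fn": "step_arm", "kwargs": {
  "rows": [
    [0,0,-1.5,0,-1],
    [0,0,-1.5,0,-1],
    [0,0,0,0,-1]
  ]
}}

```text
t: 17.27
position: [633.5, 196.2, 124.4]
ee_rot: [0.044, 1.567, -0.042]
wrist_force: [-0.7, -1.1, 9.2]
gripper_width: 0.006
```

{"fn": "step_arm", "kwargs": {
  "rows": [
    [0,0,-1.5,0,-1],
    [0,0,-1.5,0,-1],
    [0,0,0,0,-1]
  ]
}}

```text
t: 17.65
position: [634.0, 196.2, 122.0]
ee_rot: [0.044, 1.566, -0.042]
wrist_force: [-0.7, -0.9, 11.1]
gripper_width: -0.0
```

{"fn": "step_arm", "kwargs": {
  "rows": [
    [0,0,-1.5,0,-1],
    [0,0,-1.5,0,-1],
    [0,0,0,0,-1]
  ]
}}

```text
t: 18.02
position: [634.6, 196.2, 118.9]
ee_rot: [0.044, 1.564, -0.042]
wrist_force: [1.7, -0.4, 9.5]
gripper_width: -0.001
```

{"fn": "step_arm", "kwargs": {
  "rows": [
    [0,0,-1,0,-1],
    [0,0,-1,0,-1],
    [0,0,0,0,-1]
  ]
}}

```text
t: 18.4
position: [634.9, 196.1, 116.9]
ee_rot: [0.044, 1.564, -0.042]
wrist_force: [1.6, -1.1, 9.0]
gripper_width: -0.001
```

{"fn": "step_arm", "kwargs": {
  "rows": [
    [0,0,-1,0,-1],
    [0,0,0,0,-1]
  ]
}}

```text
t: 18.65
position: [635.1, 196.1, 116.0]
ee_rot: [0.044, 1.563, -0.042]
wrist_force: [2.5, -1.1, 8.8]
gripper_width: 0.003
```

{"fn": "step_arm", "kwargs": {
  "rows": [
    [0,0,-0.7,0,-1],
    [0,0,0,0,-1]
  ]
}}

```text
t: 18.9
position: [635.0, 196.1, 115.9]
ee_rot: [0.044, 1.563, -0.042]
wrist_force: [-0.0, -2.6, 12.1]
gripper_width: 0.002
```

{"fn": "step_arm", "kwargs": {
  "rows": [
    [0,0,-0.7,0,-1],
    [0,0,0,0,-1]
  ]
}}

```text
t: 19.15
position: [635.1, 196.1, 115.8]
ee_rot: [0.045, 1.563, -0.042]
wrist_force: [-1.1, -2.3, 15.0]
gripper_width: -0.003
```

{"fn": "step_arm", "kwargs": {
  "rows": [
    [0,0,-0.7,0,-1],
    [0,0,0,0,-1]
  ]
}}

```text
t: 19.4
position: [635.2, 196.2, 115.7]
ee_rot: [0.045, 1.563, -0.042]
wrist_force: [-2.0, -2.3, 18.7]
gripper_width: 0.0
```

The head stops at z 115.8 while the force climbs to 19 N, so it is home. I back off and check.

{"fn": "step_arm", "kwargs": {
  "rows": [
    [0,0,4,0,-1],
    [0,0,15,0,-1],
    [0,0,30,0,-1],
    [0,0,30,0,-1],
    [0,0,15,0,-1],
    [0,0,5,0,-1],
    [0,0,0,0,-1],
    [0,0,0,0,-1]
  ]
}}

```text
t: 20.4
position: [631.2, 196.2, 208.9]
ee_rot: [0.042, 1.572, -0.043]
wrist_force: [-0.3, 0.5, -0.5]
gripper_width: -0.002
```

```bash
cat > v.py <<'E'
from h import *
import sys
pose(); o=[]
for n in("top","side"):
    p,d,i=grab(n);c=cloud(d,i);o.append(p)
    ft=circ(c,(620,646,180,212),105,130);print(n,"head",len(ft),np.median(ft[:,2]) if len(ft) else 0)
    try:
        k,P=bar(c,(400,500,160,250),104); print("bar",k,np.degrees(np.arctan(k[0])),"y@632",np.polyval(k,632)); print("z-fit",np.polyfit(P[:,0],P[:,3],1), P[:,3].round(1))
    except Exception as e: print(e)
    q=circ(c,(480,580,170,240),118,185)
    if len(q): print("lever pts",len(q),np.median(q,0).round(1),np.percentile(q,[2,98],axis=0).round(1).tolist())
if len(sys.argv)>1: save(sys.argv[1],cv2.resize(o[1][90:240,250:400],None,fx=4,fy=4))
E
python3 v.py g.png
```

```text
t 20.4 tcp [631.2 196.2 208.9] x [-0.002 -0.001 -1.   ] jaw yaw 86.89 F [-0.3  0.5 -0.5] w -0.002 q [-0.52  0.51  0.23  1.61 -0.13  1.04  1.27]
top head 75 115.01976859256395
bar [4.70471504e-02 1.72219546e+02] 2.6936169479744074 y@632 201.95334549048675
z-fit [2.60797523e-04 1.03139446e+02] [103.2 104.2 103.9 103.2 103.  102.4 102.7 102.9 102.9 103.8 103.4 103.
 103.1 102.8 103.3 104.4]
lever pts 135 [550.5 196.8 153. ] [[531.9, 184.1, 126.6], [578.9, 206.5, 167.9]]
side head 62 117.1348631293089
bar [-4.73079311e-02  2.24836416e+02] -2.7085253991070095 y@632 194.93780389266018
z-fit [-8.41730061e-03  1.08648214e+02] [105.7 106.3 104.8 105.3 104.9 104.2 104.5 105.8 104.4 104.6 104.5 104.6
 103.6 103.6 104.8 105.8 105.4]
lever pts 86 [549.1 196.7 158.6] [[534.9, 184.1, 128.6], [579.3, 216.1, 170.6]]
```

View pics/g.png

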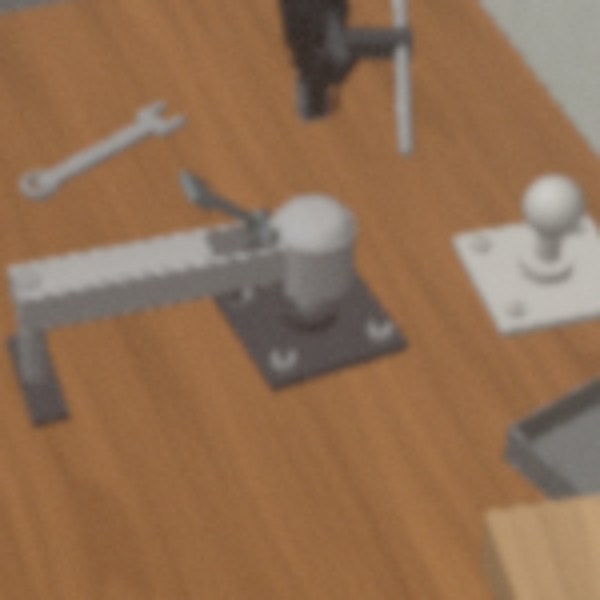

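The top view puts the head at z 115.0 (115.1 at the start) and the drawbar is level, so the coupler is home. The lever is still raised, and I go over to its pad.

{"fn": "step_arm", "kwargs": {
  "rows": [
    [-15,1,0,0,-1],
    [-30,1.4,0,0,-1],
    [-28,1.4,0,0,-1],
    [-14.6,0.6,0,0,-1],
    [0,0,-8,0,-1],
    [0,0,-12,0,-1],
    [0,0,-8,0,-1],
    [0,0,-3,0,-1],
    [0,0,0,0,-1]
  ]
}}

```text
t: 21.62
position: [544.4, 200.5, 178.7]
ee_rot: [0.043, 1.571, -0.043]
wrist_force: [-0.6, 0.8, -0.2]
gripper_width: 0.002
```

{"fn": "step_arm", "kwargs": {
  "rows": [
    [0,0,-2,0,-1],
    [0,0,-2,0,-1],
    [0,0,0,0,-1],
    [0,0,0,0,-1]
  ]
}}

```text
t: 22.12
position: [544.4, 200.8, 175.3]
ee_rot: [0.043, 1.57, -0.043]
wrist_force: [-0.9, -1.1, -0.1]
gripper_width: 0.005
```

{"fn": "step_arm", "kwargs": {
  "rows": [
    [-0.8,0,-1,0,-1],
    [-0.8,0,-1,0,-1],
    [-0.8,0,-1,0,-1],
    [-0.8,0,-1,0,-1],
    [0,0,0,0,-1]
  ]
}}

```text
t: 22.75
position: [541.0, 200.7, 171.1]
ee_rot: [0.043, 1.571, -0.043]
wrist_force: [-0.3, -0.1, 1.0]
gripper_width: -0.001
```

{"fn": "step_arm", "kwargs": {
  "rows": [
    [-1.2,0,-2,0,-1],
    [-1.2,0.1,-2,0,-1],
    [-1.2,0.1,-2,0,-1],
    [-1.2,0,-2,0,-1],
    [-1.2,0.1,-2,0,-1],
    [0,0,0,0,-1]
  ]
}}

```text
t: 23.5
position: [535.7, 201.1, 163.4]
ee_rot: [0.044, 1.569, -0.042]
wrist_force: [-5.2, -3.0, 14.0]
gripper_width: -0.001
```

{"fn": "step_arm", "kwargs": {
  "rows": [
    [-1.1,0,-2,0,-1],
    [-1.1,0.1,-2,0,-1],
    [-1.1,0.1,-2,0,-1],
    [-1.1,0,-2,0,-1],
    [-1.1,0.1,-2,0,-1],
    [-1,0,-2,0,-1],
    [0,0,0,0,-1]
  ]
}}

```text
t: 24.38
position: [526.4, 201.5, 150.4]
ee_rot: [0.042, 1.575, -0.042]
wrist_force: [-8.9, -1.9, 14.3]
gripper_width: -0.003
```

{"fn": "step_arm", "kwargs": {
  "rows": [
    [-1.2,0,-2,0,-1],
    [-1,0.1,-2,0,-1],
    [-1,0,-2,0,-1],
    [-0.8,0,-2,0,-1],
    [-0.6,0.1,-2,0,-1],
    [-0.5,0,-2,0,-1],
    [0,0,0,0,-1]
  ]
}}

```text
t: 25.25
position: [521.2, 201.8, 137.8]
ee_rot: [0.042, 1.575, -0.042]
wrist_force: [-6.1, -1.0, 9.2]
gripper_width: -0.002
```

{"fn": "step_arm", "kwargs": {
  "rows": [
    [-0.4,0,-2,0,-1],
    [-0.4,0,-2,0,-1],
    [-0.3,0,-2,0,-1],
    [-0.2,0,-2,0,-1],
    [-0.2,0,-2,0,-1],
    [0,0,0,0,-1]
  ]
}}

```text
t: 26.0
position: [520.1, 202.0, 127.6]
ee_rot: [0.042, 1.574, -0.042]
wrist_force: [-6.2, -0.2, 6.6]
gripper_width: -0.001
```

{"fn": "step_arm", "kwargs": {
  "rows": [
    [-0.2,0,-2,0,-1],
    [-0.2,0,-2,0,-1],
    [0,0,-2,0,-1],
    [0,0,-1,0,-1],
    [0,0,0,0,-1]
  ]
}}

```text
t: 26.62
position: [519.7, 202.0, 120.5]
ee_rot: [0.042, 1.574, -0.042]
wrist_force: [-4.6, 0.4, 6.8]
gripper_width: -0.001
```

{"fn": "step_arm", "kwargs": {
  "rows": [
    [0,0,-1,0,-1],
    [0,0,-1,0,-1],
    [0,0,0,0,-1]
  ]
}}

```text
t: 27.0
position: [519.6, 202.0, 118.6]
ee_rot: [0.042, 1.574, -0.042]
wrist_force: [-6.9, -0.9, 9.7]
gripper_width: -0.002
```

{"fn": "step_arm", "kwargs": {
  "rows": [
    [0,0,-1,0,-1],
    [0,0,0,0,-1]
  ]
}}

```text
t: 27.25
position: [519.5, 202.0, 117.6]
ee_rot: [0.042, 1.574, -0.042]
wrist_force: [-5.8, 0.0, 8.8]
gripper_width: 0.001
```

{"fn": "step_arm", "kwargs": {
  "rows": [
    [0,0,-0.8,0,-1],
    [0,0,0,0,-1]
  ]
}}

```text
t: 27.5
position: [519.5, 202.0, 116.9]
ee_rot: [0.042, 1.575, -0.042]
wrist_force: [-7.8, 0.3, 9.7]
gripper_width: 0.001
```

{"fn": "step_arm", "kwargs": {
  "rows": [
    [0,0,-0.8,0,-1],
    [0,0,0,0,-1]
  ]
}}

```text
t: 27.75
position: [519.5, 202.1, 116.7]
ee_rot: [0.042, 1.575, -0.042]
wrist_force: [-9.6, -0.6, 14.1]
gripper_width: -0.002
```

{"fn": "step_arm", "kwargs": {
  "rows": [
    [0,0,-0.8,0,-1],
    [0,0,0,0,-1]
  ]
}}

```text
t: 28.0
position: [519.5, 202.1, 116.6]
ee_rot: [0.043, 1.575, -0.042]
wrist_force: [-11.0, -1.2, 20.9]
gripper_width: -0.003
```

The lever stops at z 116.7 with the force rising, which matches its expected stop at 117. I back off and check.

{"fn": "step_arm", "kwargs": {
  "rows": [
    [0,0,3,0,-1],
    [0,0,12,0,-1],
    [0,0,30,0,-1],
    [0,0,40,0,-1],
    [0,0,25,0,-1],
    [-30,20,10,0,-1],
    [-30,40,0,0,-1],
    [-15,45,0,0,-1],
    [0,30,0,0,-1],
    [0,0,0,0,-1],
    [0,0,0,0,-1],
    [0,0,0,0,-1]
  ]
}}

```text
t: 29.5
position: [447.1, 335.1, 234.9]
ee_rot: [0.044, 1.57, -0.045]
wrist_force: [0.3, -0.5, 0.2]
gripper_width: -0.001
```

```bash
sed -i 's/,118,185)/,108,185)/' v.py; python3 v.py k.png
```

```text
t 29.5 tcp [447.1 335.1 234.9] x [ 0. -0. -1.] jaw yaw 86.76 F [ 0.3 -0.5  0.2] w -0.001 q [-0.83  0.31  0.15  1.84 -0.05  1.    0.86]
top head 120 114.89686971734945
bar [-5.22816022e-02  2.27828301e+02] -2.9927903416617507 y@632 194.78632823706073
z-fit [-1.90767466e-02  1.11956201e+02] [103.8 104.9 104.9 104.3 103.5 103.7 103.8 102.8 103.2 103.1 102.7 102.7
 102.9 102.4 103.1 103.1 103.1]
lever pts 208 [534.3 199.4 115.3] [[512.8, 185.8, 110.9], [577.4, 215.7, 118.7]]
side head 59 117.06452884517881
bar [-3.25257671e-02  2.18487711e+02] -1.8629324167024064 y@632 197.93142592139336
z-fit [-1.07568966e-02  1.09375880e+02] [104.7 105.  106.1 105.7 104.7 104.4 104.  104.1 103.4 104.2 105.  105.2
 104.6 104.3 104.4 103.3 104.5]
lever pts 136 [533.  199.  116.3] [[500.3, 183.6, 108.3], [576.1, 215.8, 121.5]]
```

View pics/k.png

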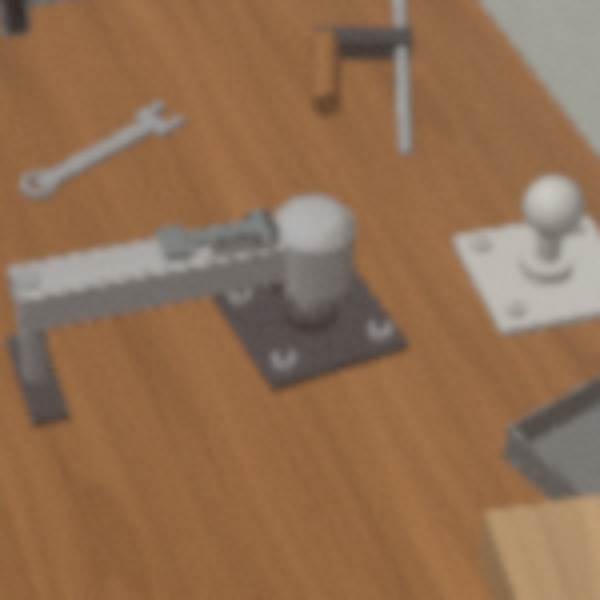

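The lever lies flat along the drawbar, the head is home and level, and the arm is clear of everything.

```bash
python3 -c "
from station import *
print(finish_job())"
```

```text
the job is handed in; nothing more can be done
None
```

The coupler is home on the small dark plate's ball with its latch shut, and I handed the job in at about 29.6 s of the 69 s allowed.

- **Placing:** I gripped the drawbar, carried the coupler over and lowered the socket onto the ball. It went down without side contact, then I let go.
- **Pushing home:** I pushed on the head top. It moved at 8–11 N and stopped at z 115.8 mm, with the force rising to 19 N.
- **Latch:** Only then did I press the lever. It reached its stop at z 116.7 mm (117 expected) with about 21 N down and 11 N sideways at the last reading.

**Last checks:**
- **Head:** its top measured 114.9 mm (top camera) and 117.1 mm (side camera), against a nominal 116 mm.
- **Drawbar:** it is level to within about 1°, the noise of the reading.
- **Lever:** it lies flat on the drawbar, with its points at about z 115–116 mm.
- **Bystanders:** nothing touched the spanner, the can or the tray. The last view shows the spanner and part of the tray unmoved; I did not re-measure the can.

**Disagreements:**
- The two cameras differ by about 2 mm throughout, which is within their calibration.
- Over the ball they both put the head about 2.5 mm from where the arm's own position implied, so I made small corrections there.
- One top-camera drawbar yaw reading, taken with the arm overhead just before the latch, had the wrong sign. It came back right once the arm was clear.

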